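# Set the price-card holder slot up behind the shelf strip

### The job

Roll the hexagonal wooden card holder over until the flat with the card slot faces straight up, and set it down on the low white shelf deck, between the saucers and the mug. Push it home so that it lies along the upright price strip, touching the strip over its whole length, slot still up, and let go. Leave the saucers and the mug where they are.

Things in the scene. Friction and masses are not known exactly. Their poses are not given: they have to be found in the camera images.
- holder_mid (a point): centre of the card holder, a loose light-wood hexagonal bar 150 mm long, 48 mm across flats, 55.4 across corners, 0.2 kg, lying on a flat on the table (this point 24 mm up). One flat has a slot, 10 wide, 8 deep, along its whole length. x runs along the bar (its ends are alike), z points out of the slotted flat. At the start that flat is 120 degrees (two flats) from up, looking sideways and down.
- deck: low white shelf deck, fixed, 200 mm deep (x) by 440 mm wide (y), flat top 25 mm above the table. Origin at the middle of its underside on the table; z up; x points level towards the price strip, a rigid white upright wall 5 mm thick along the whole far edge, rising 28 mm above the deck's top, inner face at x = 95 mm. The mug stands near y = -165 mm, the saucers near y = 155 mm.
- strip_mid (a point): point on the inner face of the price strip, at the level of the deck's top (25 mm above the table), in the middle of the 220 mm stretch left free between mug and saucers (at x = 95, y = -15 mm of the deck); axes as the deck's. With the holder flush, slot up, a corner edge of the hexagon touches the strip: its centre is then 27.7 mm in front of the strip's inner face and 24 mm above the deck.
- saucers_mid (a point): bystander, not to be moved: stack of six white saucers with dark rims, 120 mm across, 50 mm tall, standing on the deck at one end; the point is at its centre, half-way up
- mug_mid (a point): bystander, not to be moved: white mug, 76 mm across and 85 mm tall with a side handle, standing on the deck at the other end; the point is at its centre, half-way up
Mind the look-alikes: they are no part of the job. Of the things like the part that bears holder_mid, leave any that is black, blue or green; of the rest the smaller one is meant.

How it is judged:
By the outcome, as a careful person would: the job done as asked, in the order asked, and still so for the second after the job is handed in, with the robot touching nothing.
It also fails if it takes over 72 s, if anything falls off the work surface, if the arm or the gripper's body presses on something with over 40 N, if the wrist force passes 120 N, or if a joint passes its speed limit or range.

### The arm

A 7-joint arm with a two-finger parallel gripper is mounted at the origin on the work surface. World frame = base frame: x ahead of the robot, y to its left, z up, the work surface at z = 0. Lengths are in m, angles in degrees, forces in N, time in s.
With the tool pointing down it reaches from about 0.425 to 1.025 m from the base axis. Payload 9.4 kg.
Tool frame: the origin (TCP) lies midway between the tips of the shut fingers; the grasp point (between the pads) lies 19 mm behind it (manip.grip_point_offset is the distance from the TCP to the grasp point, in m); z points along the fingers, y is the line along which they close (so a half turn about z gives the same grasp; the last joint's range is limited). The gripper opens to 85 mm and grips with 20 to 120 N. Pads are 22 mm wide; open, the fingers measure 114 mm over their backs; the gripper's body (76 mm by 85 mm) begins 54 mm behind the grasp point. The pads swing forward as they close: fully open they stand 13 mm farther back than shut.
Start: joints at [-72.061, 34.337, -0.143, 91.639, 0.103, 54.024, -4.572], TCP at [0.276, 0.671, 0.231] pointing down, gripper open.
Joint ranges: [-147.43, 147.43], [-19.82, 112.94], [-74.19, 73.91], [6.32, 146.72], [-59.91, 239.91], [6.04, 106.73], [-150.56, 150.56]. Speed limits (degrees/s): [127.2, 127.2, 172.46, 172.46, 180, 180, 180].

### API

Orientations are given as a 3x3 rotation matrix whose columns are the frame's x, y, z axes.
In Python, from cell import manip gives the robot as it stands. Calls block until the motion is done:
- manip.move_pose(position, orientation): joint-space move of the TCP to a pose.
- manip.line_to(position, attitude=None, max_speed=0.15): straight line of the TCP; attitude=None keeps the orientation; max_speed is the mean speed in m/s.
- manip.set_joints(angles): joint-space move.
- manip.ungrasp() and manip.close(grip_force=None): open the fingers fully, or close them until they stop; grip_force is the grip in N (None keeps the last).
- manip.wait(seconds).
- manip.ik(position, orientation): joint angles nearest the present ones, or None.
- manip.sense(): the state.
- manip.grab_frame(name): name is "scene" or "top"; returns a dict with "image" (400x640x3 uint8, red, green, blue), "camera_matrix" (3x3 intrinsics, pixels), "k1" (the pictures are not rectified: a ray, as slopes to the right and down, at radius r is drawn at 1 + k1 r^2 times it, then the intrinsics apply), "extrinsics" (4x4, takes a point from camera to world coordinates). Camera axes: x right, y up, looking along -z (the intrinsics and any distortion apply to the point x, -y, -z); pixel columns grow to the right and rows downward; lengths in m; the calibration is good to about 2 mm. A picture is of the moment at which its call begins. There is no depth.
A pose or a line that the arm cannot do raises manip.MotionError and nothing moves.
- manip.sign_off(): hands the job in; it is judged then, once.
Trained networks look in a picture, given as the dict that the camera call returned (one of the last four; its "shot" number tells which), for a name from the list of things; names that differ only in an ending like _2 or _b are one class to them, and where a whole thing is asked for, a point or a joint stands for the part that bears it (a point fixed in the world has none). Each returns a list of dicts, best first, with "confidence" (0 to 1); they miss things now and then, are a little off and sometimes report something else, mostly with a low value. They report only what shows in the picture. A call takes as long as a camera call. They do not tell look-alikes from the thing itself.
- manip.trace(picture, thing): "region" (400x640 bool, what is visible of it) and "box" ([left, top, right, bottom] in pixels, round what is visible of it).
The state is a dict: "clock": time; "joint_pos": joint angles; "dq": joint speeds; "tau": joint torques, N m; "tool_pos": TCP position; "ee_rot": TCP orientation; "force": force on the tool from outside, world axes, zero at the start; "moment": the same for the moment, N m; "finger_gap": finger opening in m; "grip_force": force on a finger pad.
Only numpy, scipy, OpenCV 4.12 (cv2) and the standard library are available. Lean on these libraries where they do the work, as an engineer would, in place of code of your own. Each camera call takes 0.05 s, during which the arm holds its last target. There are 200 camera calls.

## Working session

There is one attempt and no reset: what is moved stays moved. The work goes in short steps, each a Python script; the robot and the scene stay as the last script left them, time stands still between calls to the robot, and variables do not carry over. Pictures are saved under pics/ and viewed, at most 10 in all, crops included, and the job is handed in when it is done.

```bash
mkdir -p pics; ls
python3 - <<'E'
from cell import manip
import cv2,numpy as np
s=manip.sense();print(s["clock"],s["tool_pos"],s["finger_gap"])
for n in("scene","top"):
    f=manip.grab_frame(n)
    cv2.imwrite(f"pics/{n}0.png",f["image"][:,:,::-1])
    print(n,f["camera_matrix"].tolist(),f["k1"],np.round(f["extrinsics"],3).tolist())
    for t in("holder_mid","deck","saucers_mid","mug_mid"):
        for d in manip.trace(f,t): print(t,d["confidence"],d["box"],d["region"].sum())
E
```

```text
pics
0.0 [0.27534359 0.67015181 0.23041351] 0.08552250244178836
scene [[502.4491486108492, 0.0, 308.3834526862111], [0.0, 502.4491486108492, 203.69415423782158], [0.0, 0.0, 1.0]] -0.15419669402688224 [[0.808, -0.313, 0.499, 1.226], [0.588, 0.463, -0.663, -0.939], [-0.024, 0.83, 0.558, 0.898], [0.0, 0.0, 0.0, 1.0]]
holder_mid 0.9 [312.0, 124.1, 364.0, 157.7] 1062
holder_mid 0.89 [364.0, 147.9, 415.8, 184.2] 918
holder_mid 0.79 [279.8, 158.6, 325.8, 186.1] 706
holder_mid 0.66 [340.4, 177.6, 365.2, 210.5] 604
deck 0.62 [169.3, 223.3, 340.1, 347.4] 7467
saucers_mid 0.94 [279.0, 220.1, 321.9, 258.1] 1401
mug_mid 0.72 [199.1, 279.4, 245.8, 327.2] 1605
top [[512.2414485818252, 0.0, 328.1392636308829], [0.0, 512.2414485818252, 212.0423756256437], [0.0, 0.0, 1.0]] -0.1005656966837886 [[-0.02, 0.982, -0.189, 0.162], [-1.0, -0.024, -0.015, 0.021], [-0.019, 0.188, 0.982, 1.715], [0.0, 0.0, 0.0, 1.0]]
holder_mid 0.9 [254.6, 190.2, 297.3, 212.5] 722
holder_mid 0.76 [246.8, 250.7, 295.9, 275.9] 775
holder_mid 0.7 [378.7, 244.5, 412.1, 288.4] 733
holder_mid 0.61 [177.1, 188.5, 237.9, 214.9] 1279
holder_mid 0.59 [157.8, 259.6, 229.0, 293.2] 1631
deck 0.66 [348.1, 164.1, 478.0, 231.0] 6050
saucers_mid 0.92 [350.3, 170.0, 388.7, 205.1] 1086
mug_mid 0.83 [451.2, 170.0, 475.8, 202.4] 601
mug_mid 0.34 [345.6, 165.3, 479.1, 230.3] 6117
```

View pics/scene0.png

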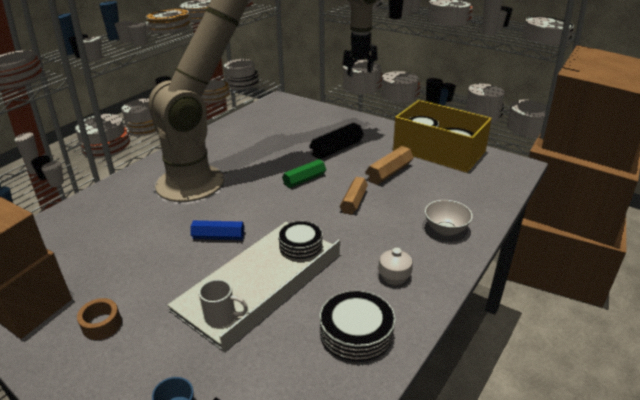

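View pics/top0.png

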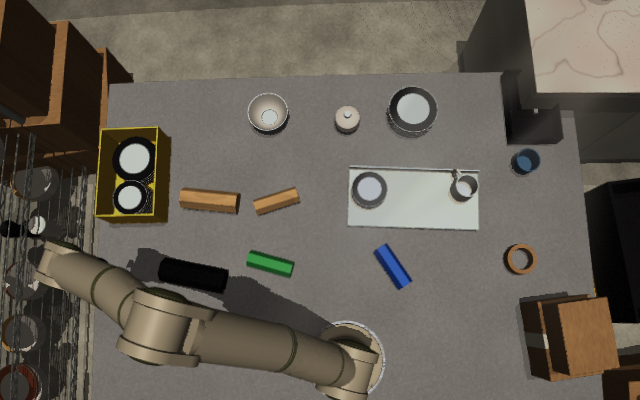

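The light-wood small bar is at top px (276,201) and scene px (353,194). The larger wooden one at (209,200) is the look-alike. The deck spans top px x 348–478 and y 166–230, with the strip on its far (+x) edge, the saucers at left and the mug at right. Next I'll fit the poses by silhouette.

```bash
cat > fit.py <<'E'
import cv2,numpy as np
from scipy.optimize import minimize
def proj(f,P):
    E=f["extrinsics"];p=(np.asarray(P)-E[:3,3])@E[:3,:3]
    p=np.c_[p[:,0],-p[:,1],-p[:,2]]
    return cv2.projectPoints(p,np.zeros(3),np.zeros(3),f["camera_matrix"],np.array([f["k1"],0,0,0]))[0][:,0]
def hull(f,parts):
    m=np.zeros((400*4,640*4),np.uint8)
    for P in parts:
        cv2.fillConvexPoly(m,cv2.convexHull(np.round((proj(f,P)*4+1.5)).astype(np.int32)),255)
    return cv2.resize(m,(640,400),interpolation=cv2.INTER_AREA)/255.
def T(x,y,yaw,z,P):
    c,s=np.cos(yaw),np.sin(yaw)
    return np.asarray(P)@np.array([[c,s,0],[-s,c,0],[0,0,1]])+[x,y,z]
a=np.radians(np.arange(0,360,60))
HEX=np.array([[sx*.075,.0277*np.cos(t),.0277*np.sin(t)] for sx in(-1,1) for t in a])
def box(x0,x1,y0,y1,z0,z1): return np.array([[x,y,z] for x in(x0,x1) for y in(y0,y1) for z in(z0,z1)])
DECK=[box(-.1,.1,-.22,.22,0,.025),box(.095,.1,-.22,.22,.025,.053)]
def fit(views,parts,z,x0):
    # views: list of (frame, mask, ignore)
    def cost(q):
        return sum((np.abs(hull(f,[T(q[0],q[1],q[2],z,P) for P in parts])-m)*(~ig)).sum() for f,m,ig in views)
    r=minimize(cost,x0,method="Nelder-Mead",options=dict(initial_simplex=np.array([x0]+[np.array(x0)+d for d in np.diag([.015,.015,.1])]),xatol=1e-4,fatol=.5))
    return r.x,r.fun
def ground(f,uv,z):
    p=cv2.undistortPoints(np.array([[uv]],float),f["camera_matrix"],np.array([f["k1"],0,0,0]))[0,0]
    E=f["extrinsics"];d=E[:3,:3]@[p[0],-p[1],-1];return E[:3,3]+d*(z-E[2,3])/d[2]
E
cat > m1.py <<'E'
from cell import manip
from fit import *
F={n:manip.grab_frame(n) for n in("top","scene")}
near={"top":(276,201),"scene":(353,194)}
H=[];D=[];S={}
for n,f in F.items():
    hs=manip.trace(f,"holder_mid")
    h=min(hs,key=lambda d:np.hypot(*(np.array([(d["box"][0]+d["box"][2])/2,(d["box"][1]+d["box"][3])/2])-near[n])))
    m=h["region"];H.append((f,m.astype(float),np.zeros_like(m)))
    ig=np.zeros_like(m);dk=manip.trace(f,"deck")[0]["region"]
    for t in("saucers_mid","mug_mid"):
        r=manip.trace(f,t)[0];ig|=r["region"];S[n,t]=r["box"]
    ig=cv2.dilate(ig.astype(np.uint8),np.ones((7,7)))>0
    D.append((f,dk.astype(float),ig))
    x,y=near[n]; c=f["image"][y-30:y+30,x-40:x+40]
    c=cv2.resize(c,(560,420),interpolation=cv2.INTER_CUBIC);c=cv2.convertScaleAbs(c,alpha=1.6)
    S[n]=c
cv2.imwrite("pics/crop.png",S["scene"][:,:,::-1])
g=ground(F["top"],near["top"],.04);d0=ground(F["top"],(413,198),.025)
print("guess",g,d0)
for v in (H,H[:1],H[1:]): print("holder",*fit(v,[HEX],.024,[g[0],g[1],np.radians(110)]))
for v in (D,D[:1],D[1:]): print("deck",*fit(v,DECK,0,[d0[0],d0[1],0.]))
for t in("saucers_mid","mug_mid"):
    b=S["top",t];print(t,ground(F["top"],((b[0]+b[2])/2,(b[1]+b[3])/2),.06))
print(manip.sense()["clock"])
E
python3 m1.py
```

```text
Traceback (most recent call last):
  File "m1.py", line 12, in <module>
    r=manip.trace(f,t)[0];ig|=r["region"];S[n,t]=r["box"]
      ~~~~~~~~~~~~~~~~^^^
IndexError: list index out of range
```

```bash
cat >> fit.py <<'E'
def tr(manip,name,thing,f=None):
    for _ in range(4):
        f=f or manip.grab_frame(name)
        r=manip.trace(f,thing)
        if r: return r
        f=None
    raise RuntimeError("no "+thing)
E
sed -i 's/manip.trace(f,/tr(manip,n,/' m1.py; python3 m1.py
```

```text
guess [0.52583331 0.22039212 0.04      ] [ 0.5282222  -0.24084736  0.025     ]
holder [0.53186876 0.22317523 1.87209409] 124.4078431372549
holder [0.53085439 0.2215761  1.8602831 ] 57.521568627450975
holder [0.5325998  0.22536969 1.86773036] 34.76078431372549
deck [ 0.52939945 -0.2398424  -0.05632716] 324.5843137254902
deck [ 0.52770887 -0.24083965 -0.0605187 ] 175.1607843137255
deck [ 0.52972157 -0.23954484 -0.05829974] 133.64313725490194
saucers_mid [ 0.55069655 -0.09220212  0.06      ]
mug_mid [ 0.55973262 -0.40992486  0.06      ]
1.65
```

View pics/crop.png

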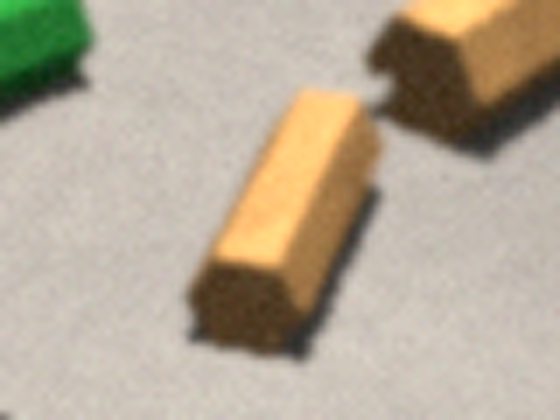

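The small bar is in the crop centre and its dark end face is at crop (250,305). The notch side isn't clear yet, so I'll average some frames and zoom in on that end.

Run:
```python
from cell import manip
import cv2,numpy as np
a=np.mean([manip.grab_frame("scene")["image"].astype(float) for _ in range(10)],0)
c=a[192:218,332:372]
c=np.clip(255*(c/200)**.6,0,255)
cv2.imwrite("pics/end.png",cv2.resize(c,(800,520),interpolation=cv2.INTER_CUBIC)[:,:,::-1])
```

```text
[ WARN:0@51.414] global loadsave.cpp:1063 imwrite_ Unsupported depth image for selected encoder is fallbacked to CV_8U.
```

View pics/end.png

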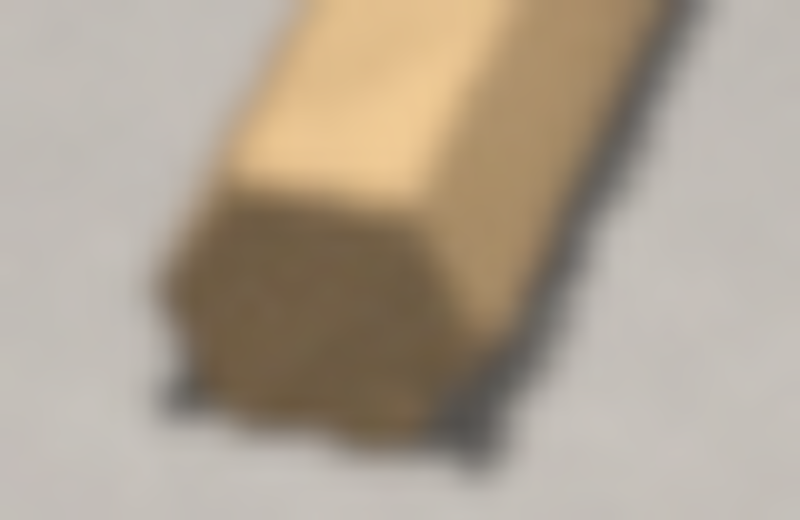

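```bash
python3 - <<'E' 2>/dev/null
from cell import manip
from fit import *
fs=[manip.grab_frame("scene") for _ in range(10)]
a=np.mean([f["image"].astype(float) for f in fs],0);f=fs[0]
x,y,yaw=.5325,.2250,1.869
c=np.clip(255*(a[192:218,332:372]/200)**.6,0,255)
c=cv2.resize(c,(800,520),interpolation=cv2.INTER_CUBIC).astype(np.uint8)[:,:,::-1].copy()
S=lambda P:((proj(f,T(x,y,yaw,.024,P))-[332,192]+.5)*20)
# end at -y world: bar x axis = (cos107,sin107): local x=-0.075
an=np.radians(np.arange(0,361,60))
L=lambda p:np.c_[np.full(len(p),-.075),p]
cv2.polylines(c,[S(L(np.c_[.0277*np.cos(an),.0277*np.sin(an)])).astype(np.int32)],True,(255,0,0),1)
for ang in(-30,210,-90):
    n=np.array([np.cos(np.radians(ang)),np.sin(np.radians(ang))]);t=np.array([-n[1],n[0]])
    q=np.array([n*.024+t*.005,n*.016+t*.005,n*.016-t*.005,n*.024-t*.005])
    pq=S(L(q));cv2.polylines(c,[pq.astype(np.int32)],True,(0,0,255),1)
    m=np.zeros(c.shape[:2],np.uint8);cv2.fillConvexPoly(m,pq.astype(np.int32),1)
    print(ang,"world dir",np.round(n[0]*np.array([-np.sin(yaw),np.cos(yaw)]),2),c[m>0].mean(0))
cv2.imwrite("pics/end2.png",c)
E
```

```text
-30 world dir [-0.83 -0.25] [ 67.22993492  88.0845987  121.97722343]
210 world dir [0.83 0.25] [ 66.24491979  82.84135472 112.67843137]
-90 world dir [-0. -0.] [ 72.36861448  90.57772878 124.7692025 ]
```

View pics/end2.png

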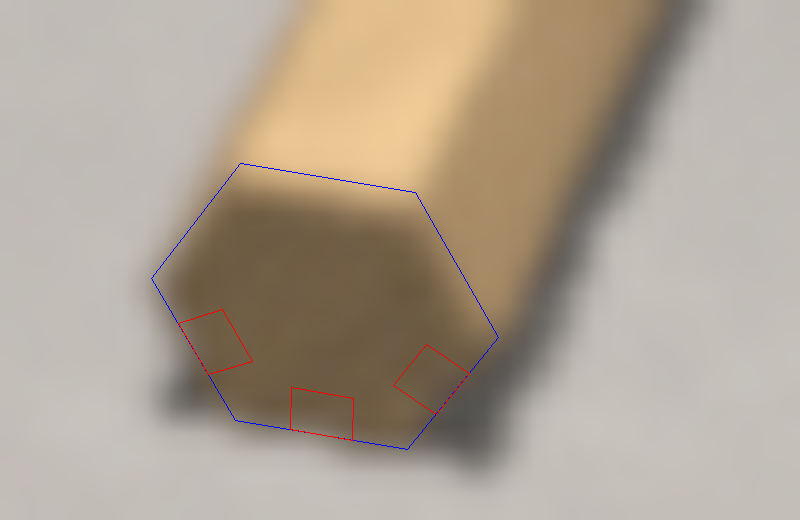

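No ground shows through the lower-left of the end face, unlike on the big bar, so the slot most likely faces +x and down. I can check this after the first 60° roll. The plan is two 60° rolls, each gripping flats with the tool tilted from -30° to +30°.

```bash
cat > rob.py <<'E'
import numpy as np
from cell import manip
def R(yaw,tilt,flip=False):
    yw,t=np.radians([yaw,tilt]);n=np.array([np.cos(yw),np.sin(yw),0]);z=np.array([0,0,1.])
    d=np.sin(t)*n-np.cos(t)*z;y=np.cos(t)*n+np.sin(t)*z
    if flip:y=-y
    return np.c_[np.cross(y,d),y,d]
def tcp(C,Rm,s): return np.asarray(C)+s*Rm[:,2]
def st(msg=""):
    s=manip.sense();print(msg,round(s["clock"],2),np.round(s["tool_pos"],4),"F",np.round(s["force"],1),"gap",round(s["finger_gap"],4),"grip",round(s["grip_force"],1));return s
E
python3 - <<'E'
from rob import *
H=[.532,.2235,.024];D=np.array([.5295,-.240]);yd=-3.3
c,s=np.cos(np.radians(yd)),np.sin(np.radians(yd))
P=lambda x,y:[D[0]+c*x-s*y,D[1]+s*x+c*y,.049]
for fl in(0,1):
    for C,yw,nm in((H,17.2,"H"),(H,yd,"Hs"),(P(95-95+.03,-.015),yd,"deck"),(P(.0673,-.015),yd,"flush")):
        for t in(-30,0,30,45):
            Rm=R(yw,t,fl)
            q=[manip.ik(tcp(np.add(C,[0,0,dz]),Rm,s),Rm) for dz,s in((0,.0045),(.06,.0045),(0,-.12))]
            print(fl,nm,t,[None if a is None else np.round(a).astype(int).tolist() for a in q][::2], q[1] is not None)
E
```

```text
0 H -30 [[-31, 52, 8, 98, -11, 61, 1], [-31, 48, 10, 87, -10, 76, 0]] True
0 H 0 [[-32, 42, 5, 120, -11, 19, -1], [-36, 31, 10, 116, -10, 33, -1]] True
0 H 30 [[7, 61, -63, 138, 120, 64, -124], [6, 41, -63, 144, 110, 50, -127]] True
0 H 45 [None, None] False
0 Hs -30 [[-27, 52, 8, 100, -21, 59, -8], [-26, 47, 11, 89, -19, 74, -10]] True
0 Hs 0 [[-34, 42, 8, 120, -17, 19, -15], [-39, 32, 15, 116, -14, 34, -17]] True
0 Hs 30 [[0, 61, -63, 135, 109, 73, -141], [-4, 42, -63, 139, 95, 61, -142]] True
0 Hs 45 [[-59, 57, 21, 146, 156, 51, 145], None] True
0 deck -30 [[3, 54, 23, 94, -11, 65, 26], [2, 51, 26, 82, -10, 80, 25]] True
0 deck 0 [[16, 41, 6, 114, -9, 25, 25], [1, 34, 28, 111, -23, 41, 40]] True
0 deck 30 [[59, 51, -52, 132, 128, 32, -99], [58, 31, -41, 136, 136, 13, -112]] True
0 deck 45 [[68, 65, -63, 139, 150, 51, -105], None] True
0 flush -30 [[3, 56, 23, 88, -11, 68, 25], [2, 53, 26, 76, -11, 83, 25]] True
0 flush 0 [[14, 43, 7, 109, -10, 28, 25], [2, 35, 25, 106, -21, 43, 36]] True
0 flush 30 [[57, 52, -52, 127, 123, 31, -94], [55, 33, -41, 132, 124, 12, -101]] True
0 flush 
[... 577 characters left out ...]
rue
1 Hs 45 [[-41, 53, -8, 144, 136, 61, -10], None] True
1 deck -30 [[-14, 70, 63, 95, -42, 77, -122], [-13, 64, 64, 83, -35, 88, -129]] True
1 deck 0 [[-6, 49, 42, 116, -55, 38, -110], [-17, 47, 64, 112, -52, 56, -111]] True
1 deck 30 [[44, 44, -28, 133, 162, 22, 43], [54, 30, -35, 136, 151, 11, 53]] True
1 deck 45 [[50, 51, -32, 140, 178, 46, 36], None] True
1 flush -30 [[-13, 71, 63, 89, -42, 81, -125], [-11, 66, 64, 77, -36, 92, -132]] True
1 flush 0 [[-7, 50, 42, 111, -53, 40, -115], [-17, 49, 64, 107, -52, 59, -113]] True
1 flush 30 [[43, 44, -28, 128, 156, 19, 49], [51, 31, -34, 132, 139, 10, 64]] True
1 flush 45 [[42, 49, -22, 136, 185, 44, 24], [48, 37, -23, 145, 192, 40, 19]] True
```

Run:
```python
from rob import *
C=np.array([.532,.2235,.024]);Rm=R(17.2,-30,True)
manip.move_pose(tcp(C,Rm,-.12),Rm);st("above")
manip.line_to(tcp(C,Rm,-.03),max_speed=.2)
manip.line_to(tcp(C,Rm,.004),max_speed=.05);st("at")
manip.close(40);st("closed")
manip.line_to(tcp(C+[0,0,.14],Rm,.004),max_speed=.2);s=st("lifted");print(np.round(s["joint_pos"]))
import cv2
cv2.imwrite("pics/lift.png",np.vstack([cv2.resize(manip.grab_frame("scene")["image"][60:260,240:500],(650,500))])[:,:,::-1])
R2=R(-3.3,30,True);C2=C+[0,0,.14]
print(np.round(manip.ik(tcp(C2,R2,.004),R2)))
```

```text
above 4.9 [0.5889 0.2422 0.1281] F [ 0.1 -0.3 -0.1] gap 0.0851 grip 0.0
at 6.33 [0.5302 0.2231 0.0206] F [ 0.7  0.7 -0.6] gap 0.0856 grip 0.0
closed 6.78 [0.53   0.223  0.0211] F [-0.6  0.1  6.1] gap 0.047 grip 42.4
lifted 7.62 [0.5298 0.2223 0.1595] F [ 0.2  0.9 -2.9] gap 0.0469 grip 41.7
[  0.  50. -47.  93.  21.  80. 144.]
[-48.  27.  12. 135. 108.  15.  32.]
```

View pics/lift.png

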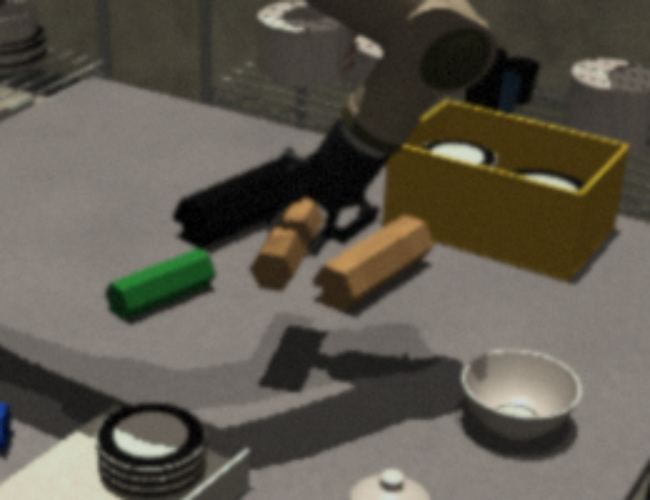

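The bar is held on its flats (gap 47 mm) in px region (290,240). Next I'll roll it 60°, set it down and look.

Run:
```python
from rob import *
import cv2
C=np.array([.532,.2235,.024]);R2=R(-3.3,30,True)
manip.move_pose(tcp(C+[0,0,.14],R2,.004),R2);st("rolled")
manip.line_to(tcp(C+[0,0,.02],R2,.004),max_speed=.2)
manip.line_to(tcp(C+[0,0,.001],R2,.004),max_speed=.04);st("down")
manip.ungrasp();st("open")
manip.line_to(tcp(C,R2,-.10),max_speed=.2);s=st("back");print(np.round(s["joint_pos"]))
f=[manip.grab_frame("scene")["image"].astype(float) for _ in range(4)]
cv2.imwrite("pics/roll1.png",np.clip(cv2.resize(np.mean(f,0)[150:230,310:410],(750,600),interpolation=cv2.INTER_CUBIC)*1.4,0,255).astype(np.uint8)[:,:,::-1])
```

```text
rolled 9.38 [0.5345 0.2237 0.1604] F [-0.6 -0.4 -2.5] gap 0.047 grip 41.7
down 10.76 [0.5339 0.2235 0.0213] F [-0.2  0.9 -0.6] gap 0.0471 grip 41.9
open 11.22 [0.5341 0.2234 0.0216] F [ 0.6 -0.4  1.5] gap 0.085 grip 0.0
back 11.89 [0.4825 0.2268 0.1107] F [0.5 0.8 0.7] gap 0.0852 grip 0.0
[-42.  32.  -4. 141. 119.  28.  14.]
```

View pics/roll1.png

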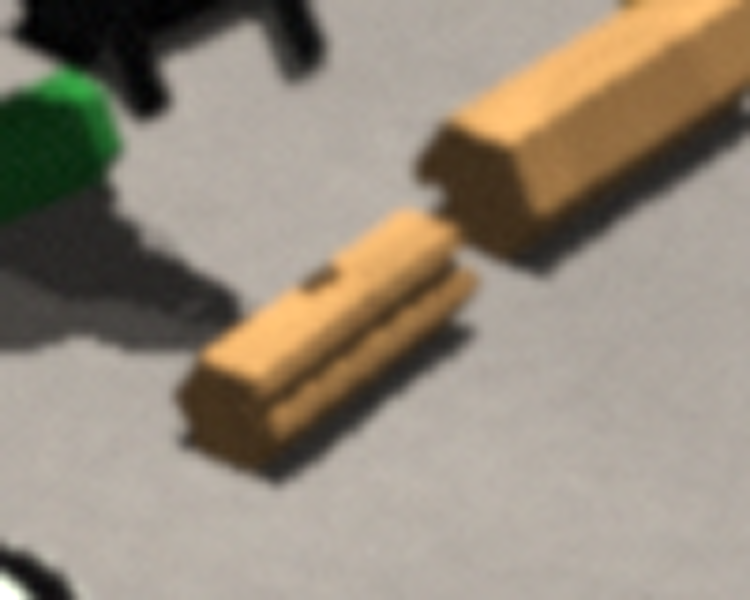

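The slot now shows on the upper +x flat at crop (360,340), so the direction was right. I'll do the second roll and place it on the deck.

```bash
cat > deck.py <<'E'
import numpy as np
D=np.array([.5295,-.240]);yd=-3.3
c,s=np.cos(np.radians(yd)),np.sin(np.radians(yd))
P=lambda x,y,z=.049:np.array([D[0]+c*x-s*y,D[1]+s*x+c*y,z])
E
python3 - <<'E'
from rob import *
from deck import *
C=np.array([.532,.2235,.024]);R1=R(yd,-30,True);R2=R(yd,30,True)
p=manip.sense()["tool_pos"];manip.line_to(p+[0,0,.14],max_speed=.25)
manip.move_pose(tcp(C,R1,-.14),R1);st("above")
manip.line_to(tcp(C,R1,-.03),max_speed=.2)
manip.line_to(tcp(C,R1,.004),max_speed=.05);st("at")
manip.close(40);st("closed")
manip.line_to(tcp(C+[0,0,.18],R1,.004),max_speed=.2);st("lifted")
G=P(.02,-.015)
manip.move_pose(tcp(C+[0,0,.18],R2,.004),R2);st("rolled")
manip.move_pose(tcp(G+[0,0,.15],R2,.004),R2);st("over")
manip.line_to(tcp(G+[0,0,.02],R2,.004),max_speed=.2)
manip.line_to(tcp(G+[0,0,.001],R2,.004),max_speed=.04);st("down")
manip.ungrasp();st("open")
manip.line_to(tcp(G,R2,-.08),max_speed=.2);s=st("back");print(np.round(s["joint_pos"]))
import cv2
f=[manip.grab_frame("scene")["image"].astype(float) for _ in range(4)]
cv2.imwrite("pics/deck1.png",np.clip(cv2.resize(np.mean(f,0)[205:355,160:360],(800,600),interpolation=cv2.INTER_CUBIC)*1.2,0,255).astype(np.uint8)[:,:,::-1])
for t in(30,40,45,50):
    Rm=R(yd,t,True);q=[manip.ik(P(x,-.015,.025+.012),Rm) for x in(-.03,.06)];print(t,[None if a is None else np.round(a) for a in q])
E
```

```text
above 14.79 [0.6006 0.2208 0.1453] F [-0.6  1.4  0.6] gap 0.0854 grip 0.0
at 16.32 [0.5302 0.2237 0.0206] F [ 0.1 -0.2  0.3] gap 0.0853 grip 0.0
closed 16.77 [0.5301 0.2237 0.021 ] F [ 0.7 -0.5  5.3] gap 0.0472 grip 42.3
lifted 17.82 [0.5296 0.2231 0.1994] F [-0.   1.2 -2.6] gap 0.0471 grip 41.6
rolled 19.01 [0.5346 0.2237 0.2002] F [ 0.  -0.3 -2.3] gap 0.047 grip 41.7
over 21.11 [ 0.551  -0.2554  0.1956] F [-0.8  0.1 -2. ] gap 0.047 grip 41.7
down 23.25 [ 0.5504 -0.2563  0.0461] F [ 0.8 -0.2 -2. ] gap 0.047 grip 41.8
open 23.72 [ 0.5507 -0.2562  0.0466] F [0.8 0.  0.8] gap 0.0854 grip 0.0
back 24.28 [ 0.509  -0.2545  0.1184] F [-0.3  1.   0.3] gap 0.0852 grip 0.0
[ 65.  42. -56. 136. 120.  26.  87.]
30 [array([ 66.,  55., -58., 138., 131.,  39.,  81.]), array([ 59.,  54., -54., 128., 124.,  33.,  86.])]
40 [array([ 70.,  63., -63., 144., 146.,  51.,  75.]), array([ 65.,  62., -62., 134., 140.,  46.,  79.])]
45 [array([ 72.,  67., -63., 146., 154.,  57.,  73.]), array([ 67.,  66., -63., 136., 148.,  51.,  76.])]
50 [None, array([ 68.,  70., -64., 138., 156.,  56.,  74.])]
```

View pics/deck1.png

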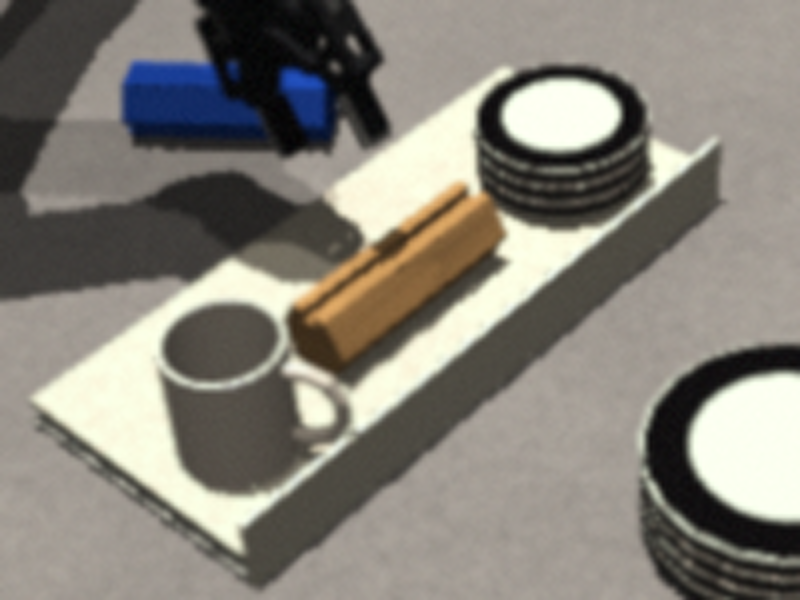

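The holder lies slot-up on the deck between mug and saucers, with the strip clear. Next I'll push it home with the shut fingers leaning slightly over it, tilted so the push has a downward component and can't tip the bar, until the contact force rises.

Run:
```python
from rob import *
from deck import *
p=manip.sense()["tool_pos"];manip.line_to(p+[0,0,.12],max_speed=.25)
best=None
for fl in(0,1):
    A=R(yd,-20,fl);A=np.c_[A[:,1],-A[:,0],A[:,2]]
    qs=[manip.ik(P(x,-.015,z),A) for x,z in((-.05,.17),(-.05,.035),(.03,.035))]
    print(fl,[None if q is None else np.round(q) for q in qs])
    if all(q is not None for q in qs):
        m=np.min(150-np.abs([q[6] for q in qs]))
        if best is None or m>best[0]: best=(m,A)
A=best[1]
manip.close(40)
manip.move_pose(P(-.05,-.015,.17),A);st("above")
manip.line_to(P(-.05,-.015,.035),max_speed=.15);f0=st("down")["force"]
manip.line_to(P(.010,-.015,.035),max_speed=.04);st("near")
n=np.array([c,s,0]);x=.010
while x<.034:
    x+=.0007;manip.line_to(P(x,-.015,.035),max_speed=.02)
    F=(manip.sense()["force"]-f0)@n
    if F<-8: break
print("x",x,"Fn",F);st("end")
np.save("A.npy",A);np.save("x.npy",x)
```

```text
Traceback (most recent call last):
cell.MotionError: the arm cannot follow that straight line within its joint ranges
```

```bash
cat > push.py <<'E'
from rob import *
from deck import *
p=manip.sense()["tool_pos"]
for dz in(.1,.08,.06,.04,.02):
    try: manip.line_to(p+[0,0,dz],max_speed=.25);print("rose",dz);break
    except manip.MotionError: pass
best=None
for fl in(0,1):
    A=R(yd,-20,fl);A=np.c_[A[:,1],-A[:,0],A[:,2]]
    qs=[manip.ik(P(x,-.015,z),A) for x,z in((-.05,.2),(-.05,.035),(.03,.035))]
    print(fl,[None if q is None else np.round(q) for q in qs])
    if all(q is not None for q in qs):
        m=np.min(150-np.abs([q[6] for q in qs]))
        if best is None or m>best[0]: best=(m,A)
A=best[1]
manip.close(40)
manip.move_pose(P(-.05,-.015,.2),A);st("above")
manip.line_to(P(-.05,-.015,.035),max_speed=.15);f0=st("down")["force"]
manip.line_to(P(.010,-.015,.035),max_speed=.04);st("near")
n=np.array([c,s,0]);x=.010
while x<.034:
    x+=.0007;manip.line_to(P(x,-.015,.035),max_speed=.02)
    F=(manip.sense()["force"]-f0)@n
    if F<-8: break
print("x",x,"Fn",F);st("end")
np.save("A.npy",A);np.save("x.npy",x)
E
python3 push.py
```

```text
rose 0.1
0 [array([-17.,  48.,  64., 108., -31.,  69., -33.]), array([-15.,  65.,  63., 113., -51.,  62., -19.]), array([-15.,  67.,  63., 102., -50.,  68., -26.])]
1 [array([ 39.,  35., -31., 104.,  21.,  67.,  84.]), array([ 28.,  45., -14., 110.,  20.,  48.,  87.]), array([ 26.,  49., -16.,  99.,  19.,  55.,  87.])]
above 29.62 [ 0.4782 -0.2524  0.1998] F [ 0.5 -0.2 -0.7] gap -0.0 grip 0.0
down 30.88 [ 0.4791 -0.2525  0.0358] F [-0.3 -0.6 -0. ] gap -0.0002 grip 0.0
near 32.52 [ 0.5386 -0.2556  0.035 ] F [-0.9 -0.3 -0.6] gap 0.0001 grip 0.3
x 0.024699999999999986 Fn -8.019765040268599
end 37.77 [ 0.5513 -0.2565  0.035 ] F [-8.4 -1.5  0.4] gap 0.0001 grip 4.0
```

Run:
```python
from rob import *
from deck import *
import cv2
x=float(np.load("x.npy"));n=np.array([c,s,0])
for _ in range(6):
    x+=.0007;manip.line_to(P(x,-.015,.035),max_speed=.02);F=manip.sense()["force"]@n
    if F<-16:break
print(x,F);st("pressed");manip.wait(.3)
manip.line_to(P(x-.05,-.015,.035),max_speed=.1)
manip.line_to(P(x-.08,-.015,.2),max_speed=.2);st("away")
fr={k:[manip.grab_frame(k) for _ in range(6)] for k in("scene","top")}
im={k:np.mean([f["image"].astype(float) for f in v],0) for k,v in fr.items()}
a=cv2.resize(im["scene"][220:345,170:345],(700,500),interpolation=cv2.INTER_CUBIC)
cv2.imwrite("pics/fin.png",np.clip(a*1.2,0,255).astype(np.uint8)[:,:,::-1])
b=cv2.resize(im["top"][155:240,340:485],(800,469),interpolation=cv2.INTER_CUBIC)
cv2.imwrite("pics/fintop.png",np.clip(b*.9,0,255).astype(np.uint8)[:,:,::-1])
```

```text
0.028199999999999982 -17.525199766910276
pressed 39.02 [ 0.5515 -0.2565  0.035 ] F [-17.6  -0.6   1. ] gap 0.0001 grip 8.5
away 40.97 [ 0.477  -0.2514  0.199 ] F [-0.6  0.7 -0.5] gap -0.0001 grip 0.0
```

View pics/fin.png

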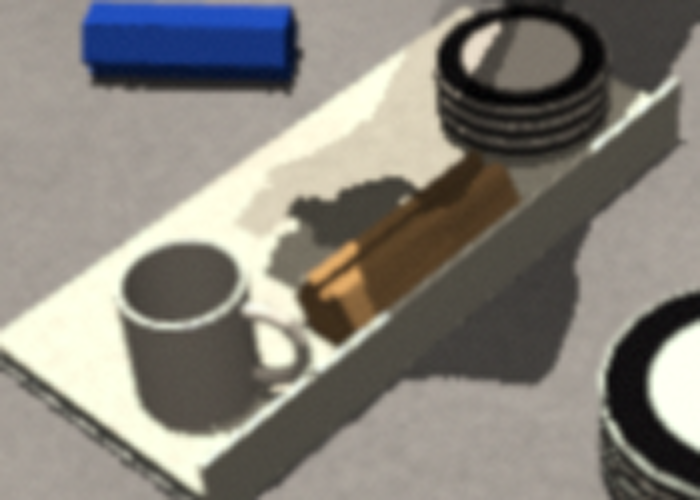

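View pics/fintop.png

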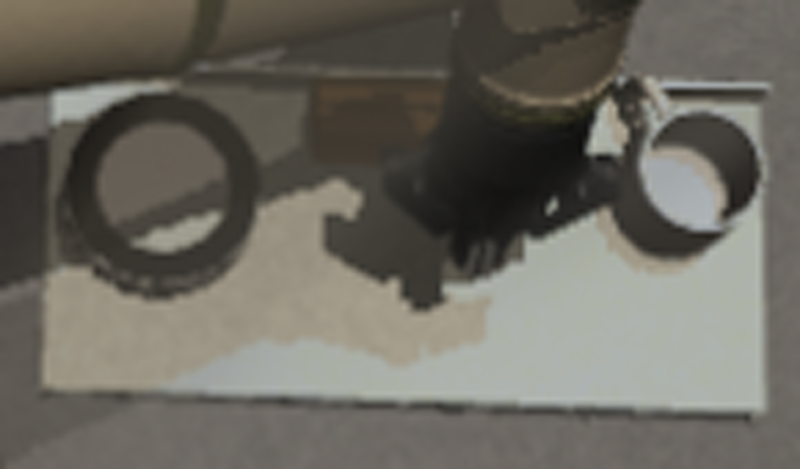

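The slot is up, the bar is seated against the strip in scene crop (420,270), and the mug and saucers are undisturbed. To make sure both ends touch, I'll press lightly near each end, comparing contact positions, and then fit the pose numerically.

```bash
python3 - <<'E'
from rob import *
from deck import *
n=np.array([c,s,0])
for y in(-.055,.025):
    manip.line_to(P(-.03,y,.07),max_speed=.25);manip.line_to(P(.005,y,.035),max_speed=.15)
    manip.line_to(P(.020,y,.035),max_speed=.06);x=.020
    while x<.031:
        x+=.001;manip.line_to(P(x,y,.035),max_speed=.03);F=manip.sense()["force"]@n
        if F<-9:break
    q=manip.sense();print(y,round(x,4),round(F,1),"deck x of tcp",((q["tool_pos"][:2]-D)@n[:2]).round(4))
    manip.line_to(P(-.03,y,.045),max_speed=.2)
manip.line_to(P(-.09,.0,.2),max_speed=.3);st("away")
manip.set_joints(np.array([-40,0,0,0,0,0,0])+manip.sense()["joint_pos"]);st("aside")
E
cat > m2.py <<'E'
from cell import manip
from fit import *
from deck import P
for n in("top","scene"):
    f=manip.grab_frame(n);c0=proj(f,[P(.0673,-.015)])[0]
    for h in tr(manip,n,"holder_mid",f):
        b=h["box"]
        if np.hypot((b[0]+b[2])/2-c0[0],(b[1]+b[3])/2-c0[1])<25:
            ig=np.zeros((400,640),bool)
            print(n,h["confidence"],b,fit([(f,h["region"].astype(float),ig)],[HEX],.049,[*P(.0673,-.015)[:2],np.radians(86.7)]));break
    for t,z in(("saucers_mid",.06),("mug_mid",.06)):
        b=tr(manip,n,t)[0]["box"];print(t,np.round(b,1),ground(f,((b[0]+b[2])/2,(b[1]+b[3])/2),.06))
print("expected",P(.0673,-.015),np.radians(86.7),manip.sense()["clock"])
E
python3 m2.py
```

```text
-0.055 0.026 -10.2 deck x of tcp 0.0227
0.025 0.026 -9.9 deck x of tcp 0.0229
away 49.09 [ 0.4405 -0.2345  0.1999] F [ 0.1  0.4 -0.5] gap 0.0001 grip 0.0
aside 50.39 [0.4884 0.1021 0.1999] F [-0.2 -0.1 -0.4] gap -0.0001 grip 0.0
top 0.78 [396.4, 171.8, 442.4, 184.5] (array([ 0.5926689 , -0.26030326,  1.53655655]), np.float64(46.17647058823529))
saucers_mid [351.1 167.3 389.6 207.4] [ 0.56015587 -0.09569819  0.06      ]
mug_mid [449.  169.7 473.3 205.2] [ 0.55280202 -0.3981481   0.06      ]
scene 0.83 [247.7, 259.9, 298.1, 305.0] (array([ 0.59332808, -0.25848964,  1.56583838]), np.float64(170.42352941176472))
saucers_mid [277.  219.4 319.8 256.6] [ 0.55169993 -0.09355654  0.06      ]
mug_mid [197.5 280.7 244.1 330.1] [ 0.55663557 -0.40125637  0.06      ]
expected [ 0.59582494 -0.25884919  0.049     ] 1.5132004614790837 50.9917
```

Run:
```python
from cell import manip
import cv2,numpy as np
a=cv2.imread("pics/scene0.png",0);b=cv2.cvtColor(np.mean([manip.grab_frame("scene")["image"] for _ in range(4)],0).astype(np.uint8),cv2.COLOR_RGB2GRAY)
for nm,(x0,y0,x1,y1) in dict(mug=(195,276,240,332),saucers=(276,217,325,262)).items():
    t=a[y0:y1,x0:x1];r=cv2.matchTemplate(cv2.resize(b[y0-6:y1+6,x0-6:x1+6],None,fx=4,fy=4,interpolation=3),cv2.resize(t,None,fx=4,fy=4,interpolation=3),cv2.TM_CCOEFF_NORMED)
    _,v,_,l=cv2.minMaxLoc(r);print(nm,v,(l[0]-24)/4,(l[1]-24)/4)
```

```text
mug 0.9995154738426208 0.0 0.0
saucers 0.993086576461792 0.0 0.0
```

The bystanders have not shifted at all, so I'm handing in.

```bash
python3 -c "
from cell import manip
print(manip.sign_off())"
```

```text
the job is handed in; nothing more can be done
None
```

The holder lies slot-up on the deck, flush along the price strip by the contact checks near both ends; the mug and saucers show no shift in the pictures, and I handed the job in at about 51 s (the verdict was not shown).

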